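# Fit the collar and funnel on a filter flask

### The job

Set up the filter flask: first seat the orange tapered collar, narrow end down, fully home in the flask's mouth and let go of it, then take the blue funnel from its stand and set it stem down fully home and upright in the collar. Put both in gently and without dropping them, keep the flask upright and about where it stands, do not disturb the jar or the bottle, and leave the finished set-up standing at rest.

Things in the scene. Friction and masses are not known exactly. Their poses are not given: they have to be found in the camera images.
- collar_center (a point): Centre, half-way up, of the loose orange rubber collar, 60 mm tall, 90 g, standing upright on its narrow end; z up its axis. Outside: cone, 33 mm diameter at the bottom to 54 mm at 32 mm height; from there to 60 mm a straight 54 mm cylinder, to grip. Hole right through: 24 mm diameter in the lower half, then a cone from 24 mm to 42 mm at the top.
- flask_mouth (a point): Centre of the mouth, level with the rim, of the loose greenish glass flask: 125 mm tall, 0.7 kg, base 100 mm diameter, rim 57 mm; z up, x towards the side arm (reaches 67 mm out, 78 to 89 mm above the bench). Inside, the mouth is a cone, 47 mm diameter at the rim, 30 mm 26 mm deeper. A seated collar goes about 21 mm in: its centre is then about 9 mm above the rim.
- funnel_center (a point): Centre, half-way up, of the loose blue funnel, 135 mm tall, 140 g, z up. Above the stem's tip: 14 mm thick stem to 45 mm; cone, 21 mm diameter at 45 to 45 mm at 85; flat shoulder at 90; straight open cup, 60 mm outer diameter, 90 to 135, gripped across its outside. Starts upright in the stand, its cup resting on the top plate, centre 79.5 mm above the bench. Seated, its centre is about 17 mm above the collar's.
- stand_hole (a point): Centre of the 50 mm square hole in the top plate of the fixed grey funnel stand, level with the plate's top, 102 mm above the bench; top plate 80 by 100 mm, foot 100 by 110 mm (x by y of the stand).
- jar_center (a point): Centre of a bystander: closed glass jar, 66 mm in diameter, 75 mm tall, standing on the bench.
- reagent_center (a point): Centre of a bystander: closed amber bottle, 60 mm in diameter, 120 mm tall, standing on the bench.
Not all that is in view belongs to the job. Of the things that look like the part that bears collar_center, the smaller one is meant.

How it is judged:
By the outcome, as a careful person would: the job done as asked, in the order asked, and still so for the second after the job is handed in, with the robot touching nothing.
It also fails if it takes over 69 s, if anything falls off the work surface, if the arm or the gripper's body presses on something with over 40 N, if the wrist force passes 120 N, or if a joint passes its speed limit or range.

### The arm

A 6-joint arm with a two-finger parallel gripper is mounted at the origin on the work surface. World frame = base frame: x ahead of the robot, y to its left, z up, the work surface at z = 0. Lengths are in m, angles in rad, forces in N, time in s.
With the tool pointing down it reaches from about 0.325 to 0.925 m from the base axis. Payload 3.1 kg.
Tool frame: the origin (TCP) lies midway between the tips of the shut fingers; the grasp point (between the pads) lies 19 mm behind it; z points along the fingers, x is the direction in which the jaws open and shut, and the axes are right-handed (so a half turn about z gives the same grasp; the last joint's range is limited). The gripper opens to 85 mm and grips with 20 to 120 N. Pads are 22 mm wide; open, the fingers measure 114 mm over their backs; the gripper's body (76 mm by 85 mm) begins 54 mm behind the grasp point. The pads swing forward as they close: fully open they stand 13 mm farther back than shut.
Start: joints at [-1.403, 0.217, 1.613, -0, 1.311, -0.112], TCP at [0.173, -0.601, 0.231] pointing down, gripper open.
Joint ranges: [-2.75, 2.75], [-0.78, 2.1], [0.31, 2.55], [-1.13, 4.27], [0.13, 2.63], [-2.58, 2.58]. Speed limits (rad/s): [2.79, 2.79, 3.14, 3.14, 3.14, 3.14].

### API

Orientations are given as a rotation vector (axis times angle).
In Python, from station import bot gives the robot as it stands.
- The arm moves only by the shell command python3 -m pendant 'ROWS' [FORCE]. ROWS is JSON, a list of rows, each an object with "linear": the shift along the tool's x, y, z in mm, a list of three; "rotation": the turn, a rotation vector about the tool's x, y, z in degrees, a list of three; "grip": the opening in per cent of the stroke, from 0 (shut) to 100 (fully open). In form: [{"linear": [x, y, z], "rotation": [ax, ay, az], "grip": grip}, ...]. A call has 1 to 8 rows; each row shifts and turns the commanded pose from where the row before left it, along the tool's axes as they then stand; what a row does not reach is not made up. A row lasts 1/12 s, in which the tool goes at most 41.7 mm and 7.16 degrees, less where a joint would pass 70% of its speed; a pose out of reach is approached as far as the arm can. A call is refused whole if a number of a shift passes 41.7 or a number of a turn 7.16, either way. A call with a gripper value outside its range is refused whole. The fingers move at their own pace and stop on an object; FORCE is the grip in N (left out, the last holds). Time passes only in rows, so rows that do not move let the fingers close. It gives the time, the measured TCP pose, the force and the opening at its end, in the units of the state.
- bot.state(): the state, without advancing time (a new reading comes with each control period).
- bot.get_image(name): name is "scene" or "top" or "wrist"; returns the picture (384x512x3 uint8, blue, green, red); there is no depth.
- bot.calibration(name): a dict with "fov_y" (degrees; the focal length in pixels is half the picture's height over the tangent of half this angle, whatever the lens; pixels are square), "cx", "cy" (the principal point, pixels), "D" ([k1, k2, p1, p2, k3] as OpenCV has them; the pictures are not rectified), "extrinsics" (4x4, takes a point from world to camera coordinates); the wrist camera has in their place "hand_eye" (4x4, takes a point from camera to tool coordinates, whose origin is the TCP and whose axes are the tool frame's). Camera axes: x right, y down, z forward; pixel columns grow to the right and rows downward; lengths in m; the calibration is good to about 2 mm. A picture is of the moment at which its call begins: read the wrist's pose just before it. calibration takes no time and is no camera call.
- bot.job_done(): hands the job in, once; it reports no verdict.
Trained networks look in the newest picture that a camera, given by its name, has taken for a name from the list of things; names that differ only in an ending like _2 or _b are one class to them, and where a whole thing is asked for, a point or a joint stands for the part that bears it (a point fixed in the world has none). Each returns a list of dicts, best first, with "confidence" (0 to 1); they miss things now and then, are a little off and sometimes report something else, mostly with a low value. They report only what shows in the picture. A call takes as long as a camera call. They do not tell look-alikes from the thing itself.
- bot.look_for(name, camera): "box" ([left, top, width, height] in pixels, round what is visible of it).
The state is a dict: "t": time; "qpos": joint angles; "dq": joint speeds; "joint_efforts": joint torques, N m; "eef_pos": TCP position; "orientation": TCP orientation; "wrist_force": force on the tool from outside, world axes, zero at the start; "torque": the same for the moment, N m; "width": finger opening in m.
Only numpy, scipy, OpenCV 4.12 (cv2) and the standard library are available. Lean on these libraries where they do the work, as an engineer would, in place of code of your own. Each camera call takes 0.05 s, during which the arm holds its last target.

## Working session

There is one attempt and no reset: what is moved stays moved. The work goes in short steps, Python scripts to look and compute and a shell command to move; the robot and the scene stay as the last step left them, time stands still between calls to the robot, and variables do not carry over. Pictures are saved under pics/ and viewed, and the job is handed in when it is done.

```bash
ls; mkdir -p pics; python3 - <<'E'
from station import bot
import cv2
print(bot.state())
for n in ("scene","top"):
    im=bot.get_image(n); cv2.imwrite(f"pics/{n}0.png",im)
    c=bot.calibration(n); print(n,c)
    for k in ("collar_center","flask_mouth","funnel_center","stand_hole","jar_center","reagent_center"):
        print(k,[(d['box'],round(d['confidence'],2)) for d in bot.look_for(k,n)])
print(bot.calibration("wrist"))
print(bot.state()['t'])
E
```

```text
pics
{'t': 0.0, 'qpos': array([-1.40316634e+00,  2.17739406e-01,  1.61491737e+00,  2.35664934e-05,
        1.31128755e+00, -1.12218326e-01]), 'dq': array([ 0.00084547,  0.00065375,  0.00055966, -0.00127226, -0.00078283,
        0.00030214]), 'joint_efforts': array([-1.66195645e-03, -3.96848702e+01, -3.03853726e+01, -3.67046650e-04,
        9.86913219e-03,  9.61133466e-07]), 'eef_pos': array([ 0.17251344, -0.59988468,  0.22998617]), 'orientation': array([-2.50823954,  1.88893509,  0.00265745]), 'wrist_force': array([ 0.9737805 ,  0.59465475, -0.59474266]), 'torque': array([ 0.00134459, -0.02076793, -0.00016113]), 'width': 0.08546312413189908}
scene {'fov_y': 51.387387803685336, 'cx': 250.88831722274827, 'cy': 189.58706765694245, 'D': array([-0.06130796,  0.        ,  0.        ,  0.        ,  0.        ]), 'extrinsics': array([[ 0.00576015,  0.99989712,  0.01313652,  0.02171743],
       [ 0.5845446 ,  0.00729172, -0.81132881, -0.22201366],
       [-0.81134113,  0.01235226, -0.58444246,  1.38763127],
       [ 0.        ,  0.        ,  0.        ,  1.        ]])}
collar_center [([105.5,
[... 959 characters left out ...]

stand_hole [([141.4, 200.6, 51.0, 41.8], 0.83)]
jar_center [([297.7, 134.7, 23.1, 22.5], 0.59), ([144.4, 198.7, 43.6, 42.1], 0.39)]
reagent_center [([168.9, 141.0, 22.9, 25.0], 0.89)]
{'fov_y': 67.139919694294, 'cx': 252.13938217719362, 'cy': 195.10007759252716, 'D': array([-0.02773815,  0.        ,  0.        ,  0.        ,  0.        ]), 'hand_eye': array([[ 9.99999968e-01,  1.37398528e-04,  2.13998508e-04,
        -1.44479669e-03],
       [-1.94457708e-04,  9.55417601e-01,  2.95257803e-01,
        -7.49982382e-02],
       [-1.63889953e-04, -2.95257835e-01,  9.55417597e-01,
        -1.43329204e-01],
       [ 0.00000000e+00,  0.00000000e+00,  0.00000000e+00,
         1.00000000e+00]])}
0.7
```

```bash
python3 - <<'E'
import cv2
im=cv2.imread("pics/scene0.png"); cv2.imwrite("pics/s1.png",cv2.resize(im[120:310,60:420],(800,422),interpolation=cv2.INTER_CUBIC))
im=cv2.imread("pics/top0.png"); cv2.imwrite("pics/t1.png",cv2.resize(im[100:300,110:430],(800,500),interpolation=cv2.INTER_CUBIC))
E
```

```text
(no output)
```

View pics/s1.png

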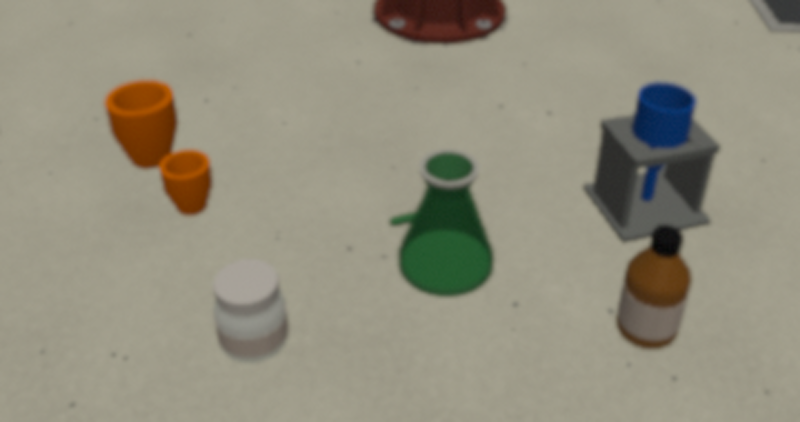

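View pics/t1.png

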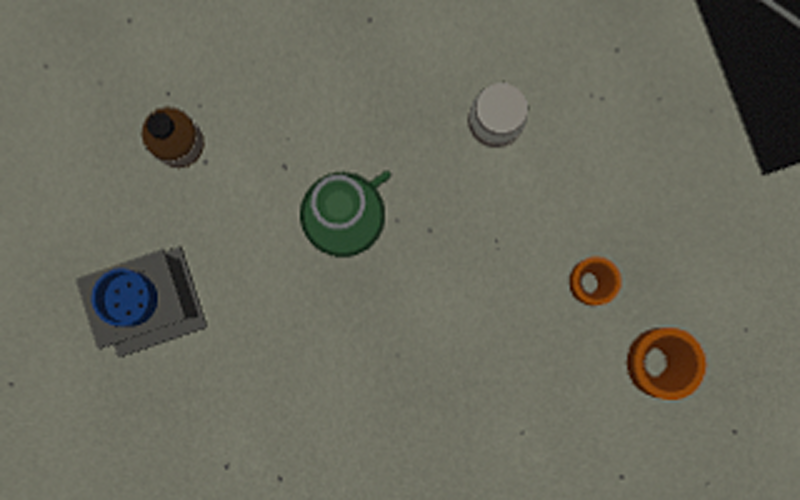

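```bash
cat > h.py <<'E'
from station import bot
import numpy as np, cv2
from scipy.spatial.transform import Rotation as R
def K(c):
    f=192/np.tan(np.radians(c['fov_y'])/2); return np.array([[f,0,c['cx']],[0,f,c['cy']],[0,0,1]])
def T(n,c,st=None):
    if n!='wrist': return np.linalg.inv(c['extrinsics'])
    M=np.eye(4); M[:3,:3]=R.from_rotvec(st['orientation']).as_matrix(); M[:3,3]=st['eef_pos']; return M@c['hand_eye']
def ray(n,px,st=None):
    c=bot.calibration(n); p=cv2.undistortPoints(np.array([[px]],float),K(c),c['D'])[0,0]
    M=T(n,c,st); return M[:3,3], M[:3,:3]@np.array([p[0],p[1],1])
def onz(n,px,z,st=None):
    o,d=ray(n,px,st); return o+d*(z-o[2])/d[2]
def proj(n,P,st=None):
    c=bot.calibration(n); M=np.linalg.inv(T(n,c,st)); P=np.atleast_2d(P)
    return cv2.projectPoints(P.astype(float),cv2.Rodrigues(M[:3,:3])[0],M[:3,3],K(c),c['D'])[0][:,0]
E
python3 - <<'E'
from h import *
t=lambda x,y:(x/2.5+110-.3,y/2.5+100-.3)
s=lambda x,y:(x/2.222+60-.3,y/2.222+120-.3)
for n,a,b,z in (("collar",(596,281),(187,163),.06),("flask",(338,202),(449,168),.125),("funnel",(125,297),(666,100),.147),("big",(667,362),(141,98),.09),("jar",(501,107),(247,281),.075),("reag",(160,125),(666,239),.12)):
    print(n,onz("top",t(*a),z).round(4),onz("scene",s(*b),z).round(4))
print("armtip",onz("top",t(388,177),.084),onz("scene",s(392,222),.084))
print("plate",[onz("top",t(*p),.102)[:2].round(3) for p in((78,279),(180,248),(100,347),(203,325))])
E
```

```text
collar [ 0.483  -0.2841  0.06  ] [ 0.481  -0.2836  0.06  ]
flask [ 0.5722 -0.003   0.125 ] [ 0.5742 -0.0035  0.125 ]
funnel [0.4772 0.2202 0.147 ] [0.4833 0.223  0.147 ]
big [ 0.3922 -0.35    0.09  ] [ 0.3969 -0.3502  0.09  ]
jar [ 0.6793 -0.1856  0.075 ] [ 0.6787 -0.1858  0.075 ]
reag [0.6628 0.1872 0.12  ] [0.6701 0.1851 0.12  ]
armtip [ 0.60332861 -0.05715169  0.084     ] [ 0.60606016 -0.05764886  0.084     ]
plate [array([0.5  , 0.282]), array([0.531, 0.17 ]), array([0.426, 0.259]), array([0.447, 0.147])]
```

```bash
cat >> h.py <<'E'
def plan(p,xdir=None):
    st=bot.state(); Rm=R.from_rotvec(st['orientation']).as_matrix()
    print("t",round(st['t'],2),"tcp",st['eef_pos'].round(4),"F",st['wrist_force'].round(1),"w",round(st['width'],4))
    print("xaxis",Rm[:,0].round(3),"z",Rm[:,2].round(4))
    print("delta tool mm",(Rm.T@(np.array(p)-st['eef_pos'])*1000).round(1))
    if xdir is not None:
        x=np.array([*xdir,0.]);x/=np.linalg.norm(x);z=np.array([0,0,-1.]);Rt=np.c_[x,np.cross(z,x),z]
        print("rot deg",np.degrees(R.from_matrix(Rm.T@Rt).as_rotvec()).round(2), "delta after rot",(Rt.T@(np.array(p)-st['eef_pos'])*1000).round(1))
    return st
E
python3 -c "
from h import *
plan([.482,-.284,.16])"
```

```text
t 0.7 tcp [ 0.1726 -0.6007  0.2313] F [ 0.3 -0.4 -0.9] w 0.0855
xaxis [ 0.276 -0.961  0.   ] z [ 0.e+00 -1.e-04 -1.e+00]
delta tool mm [-219.  -384.8   71.3]
```

```bash
r='' ; python3 -m pendant '[{"linear":[-18,-32,4],"rotation":[0,0,0],"grip":100},{"linear":[-18,-32,4],"rotation":[0,0,0],"grip":100},{"linear":[-18,-32,4],"rotation":[0,0,0],"grip":100},{"linear":[-18,-32,6],"rotation":[0,0,0],"grip":100},{"linear":[-18,-32,6],"rotation":[0,0,0],"grip":100},{"linear":[-18,-32,6],"rotation":[0,0,0],"grip":100},{"linear":[-18,-32,6],"rotation":[0,0,0],"grip":100},{"linear":[-18,-32,6],"rotation":[0,0,0],"grip":100}]'
python3 -m pendant '[{"linear":[-18,-32,6],"rotation":[0,0,0],"grip":100},{"linear":[-18,-32,6],"rotation":[0,0,0],"grip":100},{"linear":[-18,-32,6],"rotation":[0,0,0],"grip":100},{"linear":[-18,-32,6],"rotation":[0,0,0],"grip":100},{"linear":[-3,-1,5],"rotation":[0,0,0],"grip":100},{"linear":[0,0,0],"rotation":[0,0,0],"grip":100},{"linear":[0,0,0],"rotation":[0,0,0],"grip":100}]'
python3 - <<'E'
from h import *
st=plan([.482,-.284,.16]); im=bot.get_image("wrist"); cv2.imwrite("pics/w1.png",im)
print(bot.look_for("collar_center","wrist"))
print(proj("wrist",[[.482,-.284,.06]],st))
E
```

```text
t: 1.37
eef_pos: [0.38, -0.3903, 0.1894]
orientation: [2.509, -1.89, 0.001]
wrist_force: [0.3, -0.7, 0.7]
width: 0.0854
t: 1.95
eef_pos: [0.4817, -0.2838, 0.16]
orientation: [2.51, -1.888, -0.002]
wrist_force: [0.9, -0.3, -0.3]
width: 0.0854
t 1.95 tcp [ 0.4817 -0.2838  0.16  ] F [ 0.9 -0.3 -0.3] w 0.0854
xaxis [ 0.277 -0.961 -0.   ] z [-0.0012 -0.     -1.    ]
delta tool mm [ 0.3 -0.2 -0. ]
[{'box': [226.2, 159.9, 64.6, 64.2], 'confidence': 0.97}, {'box': [251.8, 249.7, 93.5, 94.9], 'confidence': 0.75}]
[[254.08244571 194.56496978]]
```

View pics/w1.png

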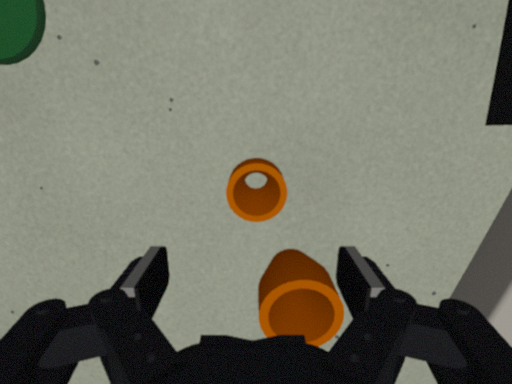

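```bash
python3 - <<'E'
from h import *
im=cv2.imread("pics/w1.png"); st=bot.state()
hsv=cv2.cvtColor(im,cv2.COLOR_BGR2HSV); 
m=cv2.inRange(hsv,(5,180,170),(20,255,255)); m[240:]=0
c=max(cv2.findContours(m,cv2.RETR_EXTERNAL,cv2.CHAIN_APPROX_NONE)[0],key=len); e=cv2.fitEllipse(c); print(e, cv2.boundingRect(c))
for z in(.06,): p=onz("wrist",e[0],z,st); print(p); plan([p[0],p[1],.024])
E
```

```text
((278.33319091796875, 177.28726196289062), (2.8112893104553223, 7.286156177520752), 137.59742736816406) (275, 175, 7, 6)
[ 0.50263785 -0.30127653  0.06      ]
t 2.05 tcp [ 0.4816 -0.285   0.1607] F [ 0.4  0.2 -0.4] w 0.0853
xaxis [ 0.275 -0.961  0.001] z [ 1.e-04 -8.e-04 -1.e+00]
delta tool mm [ 21.3 -15.8 136.7]
```

```bash
python3 - <<'E'
from h import *
im=cv2.imread("pics/w1.png"); st=bot.state()
hsv=cv2.cvtColor(im,cv2.COLOR_BGR2HSV); print(hsv[190:194,225:292:3,2][0], hsv[155:225:3,257,2])
for v in (110,130,145):
    m=cv2.inRange(hsv,(5,150,v),(20,255,255)); m[240:]=0
    c=max(cv2.findContours(m,cv2.RETR_EXTERNAL,cv2.CHAIN_APPROX_NONE)[0],key=len); e=cv2.fitEllipse(cv2.convexHull(c)); print(v,e)
    p=onz("wrist",e[0],.06,st); print(p)
plan([p[0],p[1],.024])
E
```

```text
[153 169 168 112 107 108 110 109 108 108 113 109 110 109 110 106 108 105
 121 169 168 142 147] [150 109 104 165 169 135 134 153 148 148 148 121 112 115 119 120 124 124
 122 129 143 169 166 154]
110 ((256.1434020996094, 191.45098876953125), (59.50127410888672, 60.25240707397461), 85.76176452636719)
[ 0.48506281 -0.28635834  0.06      ]
130 ((256.125244140625, 191.81629943847656), (58.63002014160156, 60.26823043823242), 89.57486724853516)
[ 0.48473669 -0.28643647  0.06      ]
145 ((256.1539611816406, 192.07818603515625), (58.039161682128906, 60.230892181396484), 87.77062225341797)
[ 0.48451284 -0.28652783  0.06      ]
t 2.05 tcp [ 0.4816 -0.285   0.1607] F [ 0.4  0.2 -0.4] w 0.0853
xaxis [ 0.275 -0.961  0.001] z [ 1.e-04 -8.e-04 -1.e+00]
delta tool mm [  2.1  -2.4 136.7]
```

```bash
python3 -m pendant '[{"linear":[2,-2,30],"rotation":[0,0,0],"grip":100},{"linear":[0,0,30],"rotation":[0,0,0],"grip":100},{"linear":[0,0,30],"rotation":[0,0,0],"grip":100},{"linear":[0,0,25],"rotation":[0,0,0],"grip":100},{"linear":[0,0,15],"rotation":[0,0,0],"grip":100},{"linear":[0,0,6],"rotation":[0,0,0],"grip":100},{"linear":[0,0,0],"rotation":[0,0,0],"grip":60},{"linear":[0,0,0],"rotation":[0,0,0],"grip":50}]' 35
python3 -m pendant '[{"linear":[0,0,0],"rotation":[0,0,0],"grip":40},{"linear":[0,0,0],"rotation":[0,0,0],"grip":40},{"linear":[0,0,0],"rotation":[0,0,0],"grip":40},{"linear":[0,0,0],"rotation":[0,0,0],"grip":40}]' 35
python3 - <<'E'
from h import *
im=bot.get_image("wrist"); cv2.imwrite("pics/w2.png",im)
E
```

```text
t: 2.72
eef_pos: [0.4848, -0.2866, 0.0251]
orientation: [2.508, -1.892, 0.002]
wrist_force: [-0.1, 0.6, -0.1]
width: 0.0639
t: 3.05
eef_pos: [0.4861, -0.2867, 0.0262]
orientation: [2.509, -1.889, 0.007]
wrist_force: [0.3, -1.7, 3.4]
width: 0.0527
```

View pics/w2.png

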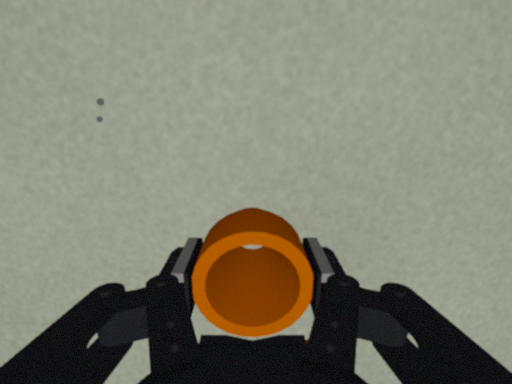

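```bash
python3 - <<'E'
from h import *
st=bot.state(); p=onz("wrist",(252.5,283.5),.06,st); Rm=R.from_rotvec(st['orientation']).as_matrix()
print(p, "tool offs",Rm.T@(p-st['eef_pos'])*1000)
E
python3 -m pendant '[{"linear":[0,0,-5],"rotation":[0,0,0],"grip":40},{"linear":[0,0,-15],"rotation":[0,0,0],"grip":40},{"linear":[0,0,-30],"rotation":[0,0,0],"grip":40},{"linear":[0,0,-35],"rotation":[0,0,0],"grip":40},{"linear":[0,0,-35],"rotation":[0,0,0],"grip":40},{"linear":[0,0,-25],"rotation":[0,0,0],"grip":40},{"linear":[0,0,-15],"rotation":[0,0,0],"grip":40},{"linear":[0,0,0],"rotation":[0,0,0],"grip":40}]' 35
python3 - <<'E'
from h import *
im=bot.get_image("wrist"); cv2.imwrite("pics/w3.png",im)
plan([.573,-.003,.185],(.0,-1))
plan([.573,-.003,.185])
E
```

```text
[ 0.48618854 -0.28520714  0.06      ] tool offs [ -1.25162707  -0.59489842 -33.87319423]
t: 3.77
eef_pos: [0.4868, -0.2863, 0.1889]
orientation: [-2.509, 1.889, -0.012]
wrist_force: [0.5, -1.1, -0.2]
width: 0.0526
t 3.82 tcp [ 0.4856 -0.2855  0.1862] F [ 0.2 -0.1 -1.2] w 0.0527
xaxis [ 0.276 -0.961  0.003] z [ 0.0031 -0.0019 -1.    ]
delta tool mm [-247.4 -162.1    1. ]
rot deg [-0.16 -0.13 16.04] delta after rot [-282.5  -87.4    1.2]
t 3.82 tcp [ 0.4856 -0.2855  0.1862] F [ 0.2 -0.1 -1.2] w 0.0527
xaxis [ 0.276 -0.961  0.003] z [ 0.0031 -0.0019 -1.    ]
delta tool mm [-247.4 -162.1    1. ]
```

View pics/w3.png

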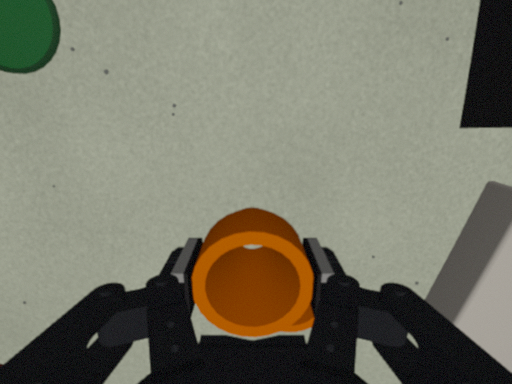

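```bash
python3 -m pendant '[{"linear":[-20,-5,0],"rotation":[0,0,0],"grip":40},{"linear":[-35,-10,0],"rotation":[0,0,0],"grip":40},{"linear":[-38,-12,0],"rotation":[0,0,0],"grip":40},{"linear":[-38,-12,0],"rotation":[0,0,0],"grip":40},{"linear":[-38,-12,0],"rotation":[0,0,0],"grip":40},{"linear":[-38,-12,0],"rotation":[0,0,0],"grip":40},{"linear":[-25,-6,0],"rotation":[0,0,0],"grip":40},{"linear":[-15,-3,0],"rotation":[0,0,0],"grip":40}]' 35
python3 -m pendant '[{"linear":[0,0,0],"rotation":[0,0,0],"grip":40},{"linear":[0,0,0],"rotation":[0,0,0],"grip":40},{"linear":[0,0,0],"rotation":[0,0,0],"grip":40}]' 35
python3 - <<'E'
from h import *
st=plan([.573,-.003,.185]);im=bot.get_image("wrist"); cv2.imwrite("pics/w4.png",im)
a=np.linspace(0,2*np.pi,60); P=np.c_[.573+.0285*np.cos(a),-.003+.0285*np.sin(a),.125+0*a]
for p in proj("wrist",P,st): cv2.circle(im,tuple(int(round(v)) for v in p),1,(0,0,255),-1)
cv2.imwrite("pics/w4b.png",im); np.save("st4.npy",np.r_[st['eef_pos'],st['orientation']])
print(proj("wrist",[[.573,-.003,.125]],st))
E
```

```text
t: 4.48
eef_pos: [0.4829, -0.0242, 0.1812]
orientation: [2.511, -1.886, -0.01]
wrist_force: [-0.1, -0.4, -1.4]
width: 0.0531
t: 4.73
eef_pos: [0.4846, -0.0283, 0.1827]
orientation: [2.508, -1.889, -0.004]
wrist_force: [0.4, 0.8, -0.6]
width: 0.0529
t 4.73 tcp [ 0.4846 -0.0283  0.1827] F [ 0.4  0.8 -0.6] w 0.0529
xaxis [ 0.276 -0.961 -0.001] z [-2.9e-03  1.0e-04 -1.0e+00]
delta tool mm [  0.1 -91.9  -2.5]
[[254.58744276  78.49882284]]
```

View pics/w4b.png

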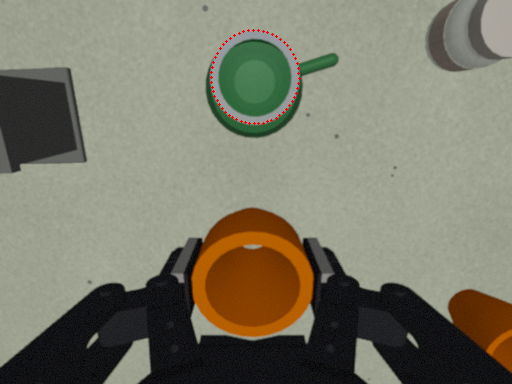

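```bash
python3 -m pendant '[{"linear":[1,-15,0],"rotation":[0,0,0],"grip":40},{"linear":[0,-30,0],"rotation":[0,0,0],"grip":40},{"linear":[0,-30,0],"rotation":[0,0,0],"grip":40},{"linear":[0,-16,0],"rotation":[0,0,0],"grip":40},{"linear":[0,0,0],"rotation":[0,0,0],"grip":40},{"linear":[0,0,0],"rotation":[0,0,0],"grip":40},{"linear":[0,0,0],"rotation":[0,0,0],"grip":40}]' 35
python3 - <<'E'
from h import *
st=plan([.573,-.003,.1295])
for n in ("scene","wrist","top"):
    im=bot.get_image(n)
    if n!="wrist": 
        x,y=(int(v) for v in proj(n,[[.573,-.003,.125]])[0]); im=cv2.resize(im[y-60:y+60,x-60:x+60],(480,480),interpolation=cv2.INTER_CUBIC)
    cv2.imwrite(f"pics/{n}5.png",im)
E
```

```text
t: 5.37
eef_pos: [0.5723, -0.0048, 0.1835]
orientation: [2.507, -1.891, -0.003]
wrist_force: [-0.5, 0.8, -1.1]
width: 0.0531
t 5.37 tcp [ 0.5723 -0.0048  0.1835] F [-0.5  0.8 -1.1] w 0.0531
xaxis [ 0.275 -0.961 -0.001] z [-2.4e-03 -1.0e-04 -1.0e+00]
delta tool mm [-1.5 -1.3 54. ]
```

View pics/scene5.png

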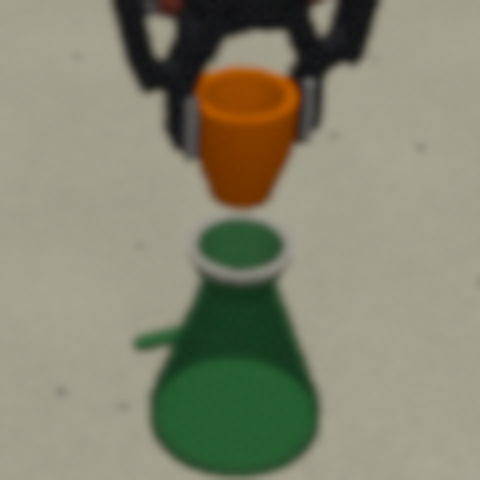

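View pics/wrist5.png

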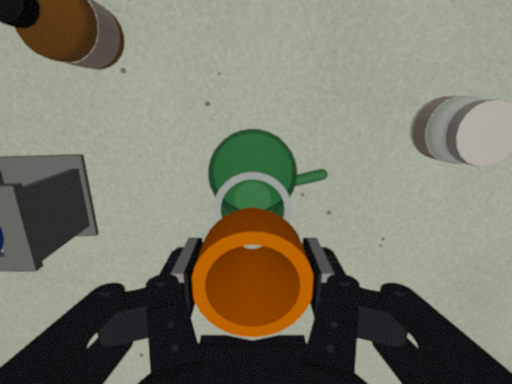

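```bash
python3 -m pendant '[{"linear":[0,-1,12],"rotation":[0,0,0],"grip":40},{"linear":[0,0,14],"rotation":[0,0,0],"grip":40},{"linear":[0,0,8],"rotation":[0,0,0],"grip":40},{"linear":[0,0,5],"rotation":[0,0,0],"grip":40},{"linear":[0,0,4],"rotation":[0,0,0],"grip":40},{"linear":[0,0,3],"rotation":[0,0,0],"grip":40},{"linear":[0,0,0],"rotation":[0,0,0],"grip":40},{"linear":[0,0,0],"rotation":[0,0,0],"grip":40}]' 35
python3 -m pendant '[{"linear":[0,0,1],"rotation":[0,0,0],"grip":40},{"linear":[0,0,1],"rotation":[0,0,0],"grip":40},{"linear":[0,0,1],"rotation":[0,0,0],"grip":40},{"linear":[0,0,1],"rotation":[0,0,0],"grip":40},{"linear":[0,0,0],"rotation":[0,0,0],"grip":40}]' 35
```

```text
t: 6.18
eef_pos: [0.5746, -0.0036, 0.1385]
orientation: [-2.509, 1.89, -0.001]
wrist_force: [0.9, 0.4, -0.3]
width: 0.0524
t: 6.6
eef_pos: [0.5742, -0.0035, 0.1342]
orientation: [2.509, -1.89, -0.0]
wrist_force: [-0.4, -0.1, -0.7]
width: 0.0529
```

```bash
python3 -m pendant '[{"linear":[0,0,1],"rotation":[0,0,0],"grip":40},{"linear":[0,0,0],"rotation":[0,0,0],"grip":40},{"linear":[0,0,1],"rotation":[0,0,0],"grip":40},{"linear":[0,0,0],"rotation":[0,0,0],"grip":40}]' 35
python3 -m pendant '[{"linear":[0,0,1],"rotation":[0,0,0],"grip":40},{"linear":[0,0,0],"rotation":[0,0,0],"grip":40},{"linear":[0,0,0.7],"rotation":[0,0,0],"grip":40},{"linear":[0,0,0],"rotation":[0,0,0],"grip":40}]' 35
```

```text
t: 6.93
eef_pos: [0.5742, -0.0035, 0.1321]
orientation: [2.509, -1.89, -0.0]
wrist_force: [0.2, 0.2, -0.2]
width: 0.0528
t: 7.27
eef_pos: [0.5744, -0.0037, 0.1306]
orientation: [2.509, -1.89, 0.0]
wrist_force: [0.2, -0.1, 0.4]
width: 0.0526
```

```bash
python3 -m pendant '[{"linear":[0,0,0.7],"rotation":[0,0,0],"grip":40},{"linear":[0,0,0],"rotation":[0,0,0],"grip":40},{"linear":[0,0,0.7],"rotation":[0,0,0],"grip":40},{"linear":[0,0,0],"rotation":[0,0,0],"grip":40}]' 35
python3 -m pendant '[{"linear":[0,0,0.7],"rotation":[0,0,0],"grip":40},{"linear":[0,0,0],"rotation":[0,0,0],"grip":40}]' 35
```

```text
t: 7.6
eef_pos: [0.5748, -0.0037, 0.1299]
orientation: [-2.509, 1.89, -0.002]
wrist_force: [-0.6, -1.4, 2.2]
width: 0.0527
t: 7.77
eef_pos: [0.5751, -0.0037, 0.1298]
orientation: [-2.509, 1.889, -0.003]
wrist_force: [-1.1, -2.0, 4.4]
width: 0.0528
```

```bash
python3 -m pendant '[{"linear":[0,0,0.7],"rotation":[0,0,0],"grip":40},{"linear":[0,0,0.7],"rotation":[0,0,0],"grip":40},{"linear":[0,0,0],"rotation":[0,0,0],"grip":40},{"linear":[0,0,0],"rotation":[0,0,0],"grip":40}]' 35
python3 -m pendant '[{"linear":[0,0,0.7],"rotation":[0,0,0],"grip":40},{"linear":[0,0,0.7],"rotation":[0,0,0],"grip":40},{"linear":[0,0,0],"rotation":[0,0,0],"grip":40},{"linear":[0,0,0],"rotation":[0,0,0],"grip":40}]' 35
python3 - <<'E'
from h import *
for n in ("scene","wrist"):
    im=bot.get_image(n)
    if n!="wrist": 
        x,y=(int(v) for v in proj(n,[[.573,-.003,.125]])[0]); im=cv2.resize(im[y-60:y+60,x-60:x+60],(480,480),interpolation=cv2.INTER_CUBIC)
    cv2.imwrite(f"pics/{n}6.png",im)
E
```

```text
t: 8.1
eef_pos: [0.5756, -0.0038, 0.1296]
orientation: [-2.509, 1.889, -0.004]
wrist_force: [-2.6, -1.1, 9.5]
width: 0.0526
t: 8.43
eef_pos: [0.5761, -0.0038, 0.1295]
orientation: [-2.508, 1.889, -0.005]
wrist_force: [-3.9, -0.6, 13.5]
width: 0.0525
```

View pics/scene6.png

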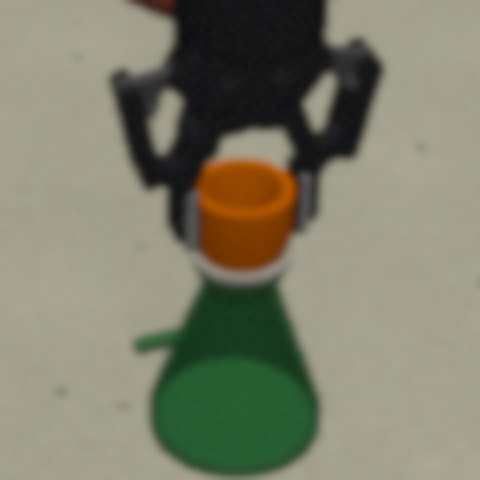

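View pics/wrist6.png

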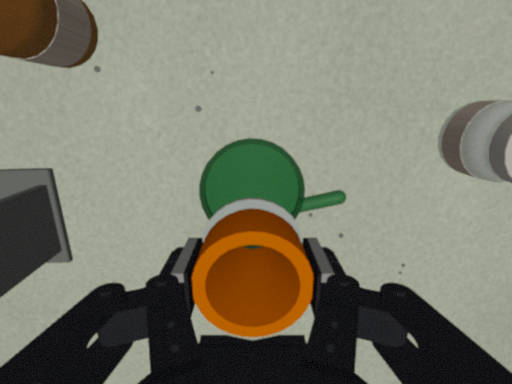

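```bash
python3 -m pendant '[{"linear":[0,0,-1.5],"rotation":[0,0,0],"grip":40},{"linear":[0,0,-1.5],"rotation":[0,0,0],"grip":40},{"linear":[0,0,0],"rotation":[0,0,0],"grip":55},{"linear":[0,0,0],"rotation":[0,0,0],"grip":65},{"linear":[0,0,0],"rotation":[0,0,0],"grip":80},{"linear":[0,0,0],"rotation":[0,0,0],"grip":100},{"linear":[0,0,0],"rotation":[0,0,0],"grip":100}]' 
python3 -m pendant '[{"linear":[0,0,-10],"rotation":[0,0,0],"grip":100},{"linear":[0,0,-25],"rotation":[0,0,0],"grip":100},{"linear":[0,0,-35],"rotation":[0,0,0],"grip":100},{"linear":[0,0,-35],"rotation":[0,0,0],"grip":100},{"linear":[0,15,-15],"rotation":[0,0,0],"grip":100},{"linear":[0,40,0],"rotation":[0,0,0],"grip":100},{"linear":[0,30,0],"rotation":[0,0,0],"grip":100},{"linear":[0,0,0],"rotation":[0,0,0],"grip":100}]' 
python3 -m pendant '[{"linear":[0,0,0],"rotation":[0,0,0],"grip":100},{"linear":[0,0,0],"rotation":[0,0,0],"grip":100}]' 
python3 - <<'E'
from h import *
st=plan([.48,.221,.25],(-.25,.97)); plan([.48,.221,.25],(.285,-.96))
np.save("st7.npy",np.r_[st['eef_pos'],st['orientation']])
for n in ("scene","wrist"):
    im=bot.get_image(n)
    if n!="wrist": 
        x,y=(int(v) for v in proj(n,[[.573,-.003,.125]])[0]); im=cv2.resize(im[y-60:y+60,x-60:x+60],(480,480),interpolation=cv2.INTER_CUBIC)
    else:
        for c,r,z in ((np.array([.5735,-.0035]),.0285,.125),(np.array([.5735,-.0035]),.027,.164)):
            a=np.linspace(0,6.28,50); P=np.c_[c[0]+r*np.cos(a),c[1]+r*np.sin(a),z+0*a]
            for p in proj("wrist",P,st): cv2.circle(im,tuple(int(round(v)) for v in p),0,(0,0,255),-1)
    cv2.imwrite(f"pics/{n}7.png",im)
E
```

```text
t: 9.12
eef_pos: [0.5737, -0.0033, 0.1278]
orientation: [2.509, -1.89, -0.002]
wrist_force: [-0.0, 0.5, 0.1]
width: 0.0848
t: 9.78
eef_pos: [0.4878, -0.0274, 0.2483]
orientation: [2.506, -1.889, -0.005]
wrist_force: [-0.3, 0.4, -1.6]
width: 0.0858
t: 9.95
eef_pos: [0.4933, -0.027, 0.2495]
orientation: [-2.508, 1.89, -0.003]
wrist_force: [-0.8, 1.0, -0.7]
width: 0.0855
t 9.95 tcp [ 0.4933 -0.027   0.2495] F [-0.8  1.  -0.7] w 0.0855
xaxis [ 0.276 -0.961  0.001] z [ 0.002 -0.    -1.   ]
delta tool mm [-242.1  -55.6   -0.6]
rot deg [ 5.0000e-02 -1.7000e-01 -1.7844e+02] delta after rot [243.5  49.   -0.5]
t 9.95 tcp [ 0.4933 -0.027   0.2495] F [-0.8  1.  -0.7] w 0.0855
xaxis [ 0.276 -0.961  0.001] z [ 0.002 -0.    -1.   ]
delta tool mm [-242.1  -55.6   -0.6]
rot deg [-0.11 -0.03 -0.52] delta after rot [-241.5  -57.8   -0.5]
```

View pics/scene7.png

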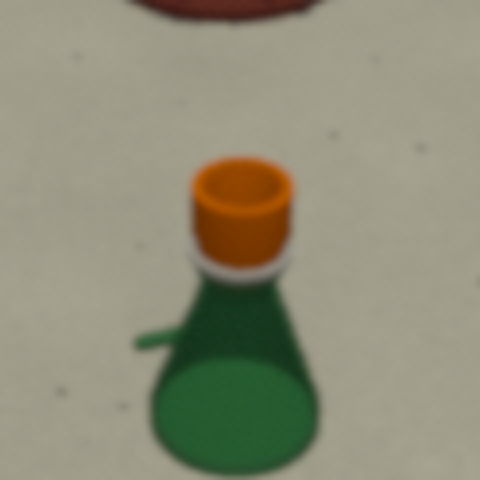

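View pics/wrist7.png

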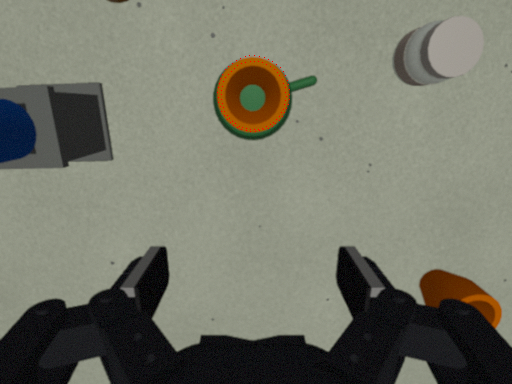

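```bash
python3 -m pendant '[{"linear":[-20,-5,0],"rotation":[0,0,0],"grip":100},{"linear":[-35,-10,0],"rotation":[0,0,0],"grip":100},{"linear":[-38,-10,0],"rotation":[0,0,0],"grip":100},{"linear":[-38,-10,0],"rotation":[0,0,0],"grip":100},{"linear":[-38,-8,0],"rotation":[0,0,0],"grip":100},{"linear":[-38,-4,0],"rotation":[0,0,0],"grip":100},{"linear":[-22,-4,0],"rotation":[0,0,0],"grip":100},{"linear":[-13,-2,0],"rotation":[0,0,0],"grip":100}]' 
python3 -m pendant '[{"linear":[0,0,0],"rotation":[0,0,0],"grip":100},{"linear":[0,0,0],"rotation":[0,0,0],"grip":100},{"linear":[0,0,0],"rotation":[0,0,0],"grip":100}]' 
python3 - <<'E'
from h import *
st=bot.state(); im=bot.get_image("wrist"); cv2.imwrite("pics/w8.png",im)
print(bot.look_for("funnel_center","wrist"))
hsv=cv2.cvtColor(im,cv2.COLOR_BGR2HSV); m=cv2.inRange(hsv,(100,150,50),(125,255,255))
c=max(cv2.findContours(m,cv2.RETR_EXTERNAL,cv2.CHAIN_APPROX_NONE)[0],key=len); e=cv2.fitEllipse(c); print(e)
p=onz("wrist",e[0],.147,st); print(p)
np.save("st8.npy",np.r_[st['eef_pos'],st['orientation']])
a=np.linspace(0,6.28,50); P=np.c_[p[0]+.03*np.cos(a),p[1]+.03*np.sin(a),.147+0*a]
for q in proj("wrist",P,st): cv2.circle(im,tuple(int(round(v)) for v in q),0,(0,0,255),-1)
cv2.imwrite("pics/w8b.png",im)
plan([p[0],p[1],.105])
E
```

```text
t: 10.72
eef_pos: [0.4769, 0.2239, 0.2487]
orientation: [-2.512, 1.885, 0.001]
wrist_force: [-0.3, -0.5, -0.1]
width: 0.0853
t: 10.97
eef_pos: [0.4772, 0.2199, 0.2485]
orientation: [2.509, -1.889, 0.0]
wrist_force: [0.5, 0.0, -0.5]
width: 0.0855
[{'box': [217.7, 153.1, 66.4, 72.6], 'confidence': 0.7}]
((247.71096801757812, 188.10293579101562), (65.23783111572266, 70.09747314453125), 3.3958826065063477)
[0.4813041  0.22652725 0.147     ]
t 11.07 tcp [0.4772 0.2193 0.2486] F [-0.6 -0.  -0.1] w 0.0854
xaxis [ 0.275 -0.961  0.   ] z [-2.e-04 -4.e-04 -1.e+00]
delta tool mm [ -5.8  -6.  143.6]
```

View pics/w8b.png

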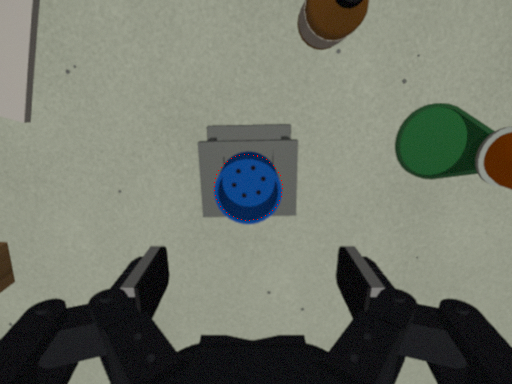

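```bash
python3 -m pendant '[{"linear":[-5,-4,10],"rotation":[0,0,0],"grip":100},{"linear":[0,0,20],"rotation":[0,0,0],"grip":100},{"linear":[0,0,20],"rotation":[0,0,0],"grip":100},{"linear":[0,0,10],"rotation":[0,0,0],"grip":100},{"linear":[0,0,0],"rotation":[0,0,0],"grip":100},{"linear":[0,0,0],"rotation":[0,0,0],"grip":100},{"linear":[0,0,0],"rotation":[0,0,0],"grip":100}]' 
python3 - <<'E'
from h import *
st=plan([.48,.223,.105]); im=bot.get_image("wrist"); cv2.imwrite("pics/w9.png",im)
for n in (.48,): print(proj("wrist",[st['eef_pos']*[1,1,0]+[0,0,.147]],st))
E
```

```text
t: 11.65
eef_pos: [0.48, 0.2262, 0.1896]
orientation: [-2.508, 1.89, -0.001]
wrist_force: [-0.2, -0.1, -0.3]
width: 0.0854
t 11.65 tcp [0.48   0.2262 0.1896] F [-0.2 -0.1 -0.3] w 0.0854
xaxis [ 0.276 -0.961 -0.   ] z [ 1.5e-03  5.0e-04 -1.0e+00]
delta tool mm [ 3.1  1.  84.6]
[[254.17003829 219.44975692]]
```

View pics/w9.png

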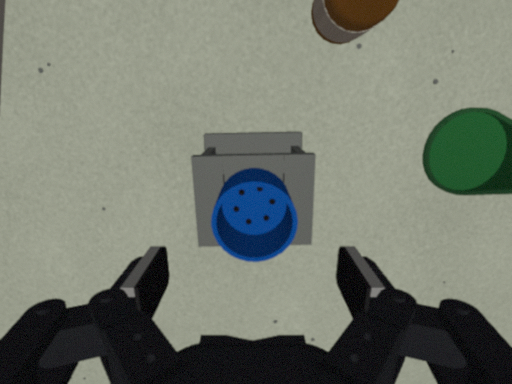

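```bash
python3 -m pendant '[{"linear":[0,0,20],"rotation":[0,0,0],"grip":100},{"linear":[0,0,25],"rotation":[0,0,0],"grip":100},{"linear":[0,0,20],"rotation":[0,0,0],"grip":100},{"linear":[0,0,12],"rotation":[0,0,0],"grip":100},{"linear":[0,0,6],"rotation":[0,0,0],"grip":100},{"linear":[0,0,0],"rotation":[0,0,0],"grip":100},{"linear":[0,0,0],"rotation":[0,0,0],"grip":80},{"linear":[0,0,0],"rotation":[0,0,0],"grip":70}]' 35
python3 -m pendant '[{"linear":[0,0,0],"rotation":[0,0,0],"grip":60},{"linear":[0,0,0],"rotation":[0,0,0],"grip":50},{"linear":[0,0,0],"rotation":[0,0,0],"grip":50},{"linear":[0,0,0],"rotation":[0,0,0],"grip":50}]' 35
python3 - <<'E'
from h import *
im=bot.get_image("wrist"); cv2.imwrite("pics/w10.png",im)
E
```

```text
t: 12.37
eef_pos: [0.4806, 0.2266, 0.1074]
orientation: [-2.507, 1.888, -0.003]
wrist_force: [-0.2, 0.5, 1.0]
width: 0.0639
t: 12.7
eef_pos: [0.4809, 0.2266, 0.1077]
orientation: [-2.507, 1.888, -0.004]
wrist_force: [0.0, -1.2, 5.9]
width: 0.0588
```

View pics/w10.png

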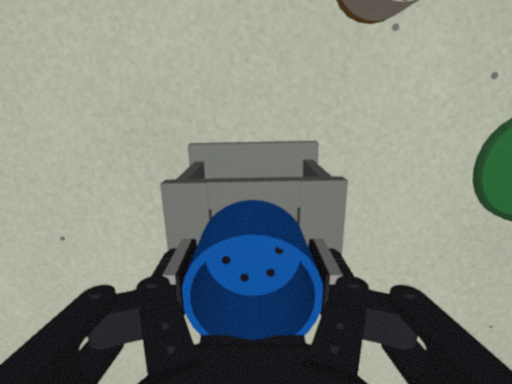

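```bash
python3 -m pendant '[{"linear":[0,0,-5],"rotation":[0,0,0],"grip":50},{"linear":[0,0,-10],"rotation":[0,0,0],"grip":50},{"linear":[0,0,-20],"rotation":[0,0,0],"grip":50},{"linear":[0,0,-30],"rotation":[0,0,0],"grip":50},{"linear":[0,0,-35],"rotation":[0,0,0],"grip":50},{"linear":[0,0,-35],"rotation":[0,0,0],"grip":50},{"linear":[0,0,-35],"rotation":[0,0,0],"grip":50},{"linear":[0,0,-20],"rotation":[0,0,0],"grip":50}]' 35
python3 -m pendant '[{"linear":[0,0,-5],"rotation":[0,0,0],"grip":50},{"linear":[0,0,0],"rotation":[0,0,0],"grip":50},{"linear":[0,0,0],"rotation":[0,0,0],"grip":50}]' 35
python3 - <<'E'
from h import *
st=plan([.5735,-.0035,.30]); bot.get_image("wrist")
for n in ("wrist","scene","top"):
    im=bot.get_image(n)
    if n!="wrist":
        x,y=(int(v) for v in proj(n,[st['eef_pos']])[0]); y=max(y,75); im=cv2.resize(im[y-75:y+75,x-75:x+75],(480,480),interpolation=cv2.INTER_CUBIC)
    cv2.imwrite(f"pics/{n}11.png",im)
E
```

```text
t: 13.42
eef_pos: [0.4802, 0.2266, 0.3007]
orientation: [-2.506, 1.887, -0.005]
wrist_force: [0.7, 0.6, -1.5]
width: 0.0588
t: 13.67
eef_pos: [0.4782, 0.2258, 0.2991]
orientation: [2.508, -1.889, -0.002]
wrist_force: [-0.1, -1.2, -2.8]
width: 0.0586
t 13.67 tcp [0.4782 0.2258 0.2991] F [-0.1 -1.2 -2.8] w 0.0586
xaxis [ 0.276 -0.961  0.   ] z [-2.5e-03 -8.0e-04 -1.0e+00]
delta tool mm [246.7 -28.2  -0.9]
```

View pics/wrist11.png

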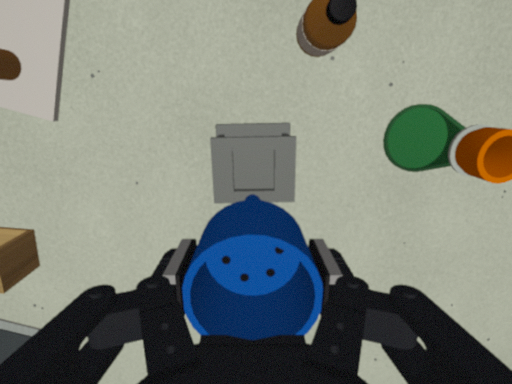

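View pics/scene11.png

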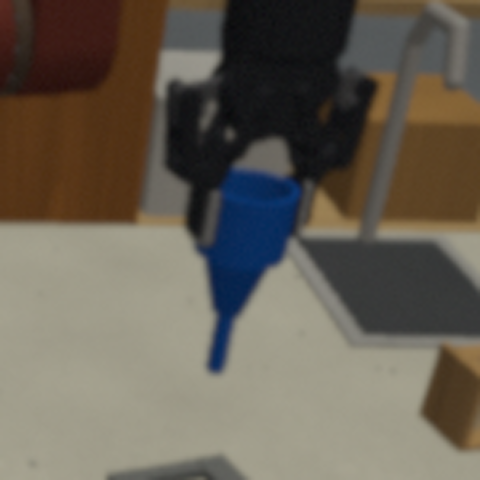

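```bash
cat >> h.py <<'E'
def axisline(n,base,st=None,zs=(0,.135),tilt=(0,0)):
    b=np.array(base); P=[b+np.array([tilt[0]*z,tilt[1]*z,z]) for z in zs]; return proj(n,P,st)
def circ(im,n,c,r,col,st=None,off=(0,0),s=1):
    a=np.linspace(0,6.28,80); P=np.c_[c[0]+r*np.cos(a),c[1]+r*np.sin(a),c[2]+0*a]
    for q in proj(n,P,st): cv2.circle(im,(int(round((q[0]-off[0]+.5)*s)),int(round((q[1]-off[1]+.5)*s))),0,col,-1)
E
python3 - <<'E'
from h import *
st=bot.state(); tip=st['eef_pos']-[0,0,.0957]; tip[:2]=[.4805,.2262]
# draw upright model
im=cv2.imread("pics/wrist11.png")
for z,r in((0,.007),(.045,.007),(.085,.0225),(.135,.03)): circ(im,"wrist",tip+[0,0,z],r,(0,0,255),st)
cv2.imwrite("pics/w11m.png",cv2.resize(im[170:384,130:380],(800,685))[:600])
x,y=(int(v) for v in proj("scene",[st['eef_pos']])[0]); y=max(y,75); im=cv2.imread("pics/scene11.png")
print(x,y)
for z,r in((0,.007),(.045,.007),(.085,.0225),(.09,.03),(.135,.03)): circ(im,"scene",tip+[0,0,z],r,(0,0,255),None,(x-75,y-75),3.2)
cv2.imwrite("pics/s11m.png",im)
E
```

```text
372 102
```

View pics/w11m.png

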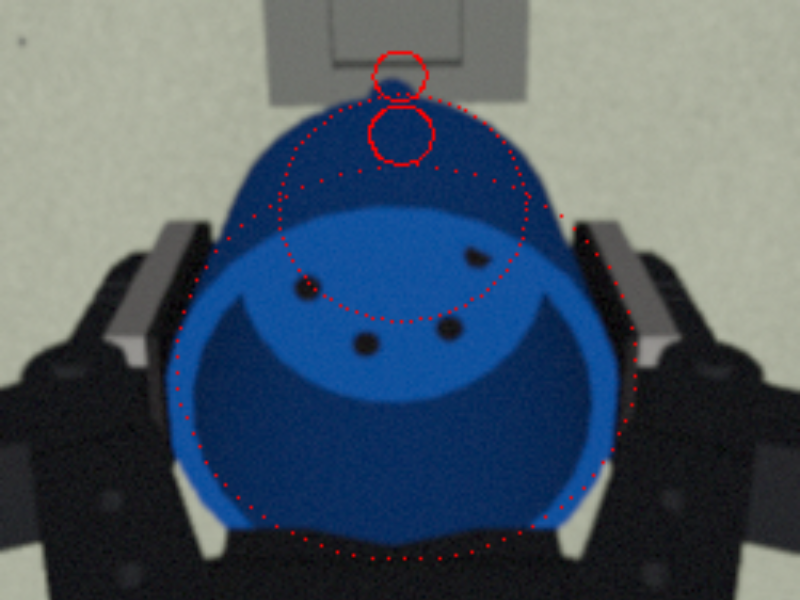

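View pics/s11m.png

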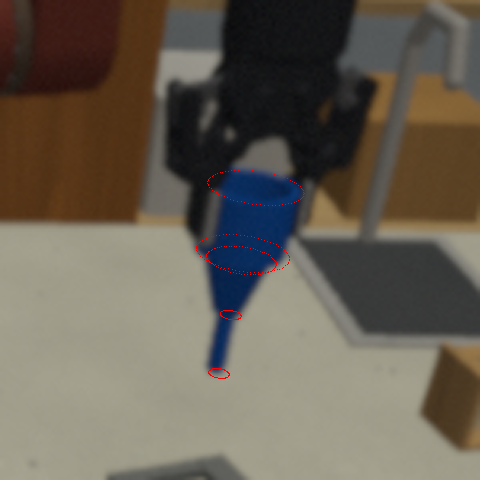

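```bash
python3 - <<'E'
from h import *
from scipy.optimize import least_squares
st=bot.state(); Rm=R.from_rotvec(st['orientation']).as_matrix(); print(st['eef_pos'])
u=lambda x,y:np.array([(x+.5)/3.2+130-.5,(y+.5)/3.2+170-.5])
pts=np.array([u(390,205),u(167,390),u(617,390),u(225,525),u(560,525),u(245,270),u(540,270)])
tipc=u(392,78)
a=np.linspace(0,2*np.pi,400)
def model(v):
    # tool coords: tip-based; v= x,y of rim centre, z rim, tilt rx, ry
    ax=R.from_rotvec([v[3],v[4],0]).as_matrix()
    c=np.array([v[0],v[1],v[2]])
    rim=c+ (ax@np.c_[.03*np.cos(a),.03*np.sin(a),0*a].T).T
    tip=c+ax@np.array([0,0,.135]); tr=tip+(ax@np.c_[.007*np.cos(a),.007*np.sin(a),0*a].T).T
    w=lambda P:P@Rm.T+st['eef_pos']
    return proj("wrist",w(rim),st),proj("wrist",w(tr),st)
def res(v,zf=-.0393):
    r,t=model(v); d=[]
    for p in pts:
        k=np.argmin(((r-p)**2).sum(1)); q=r[k]; n=r[k]-r.mean(0); d.append((p-q)@n/np.linalg.norm(n))
    # tip top and centre column
    return np.array(d+[t[:,1].min()-tipc[1], t[:,0].mean()-tipc[0], (v[2]-zf)*300, v[3]*10,v[4]*10])
s=least_squares(res,[0,0,-.0393,0,0],diff_step=1e-4)
print("rim xyz mm",(s.x[:3]*1000).round(1),"tilt deg",np.degrees(s.x[3:]).round(2),s.fun.round(2))
E
```

```text
[0.47787184 0.22568373 0.29787288]
rim xyz mm [ -1.4   5.  -37.7] tilt deg [-0.22  0.  ] [ 2.65  1.03  0.87 -0.3  -0.06 -2.24 -2.21  0.12  0.03  0.49 -0.04  0.  ]
```

```bash
python3 -m pendant '[{"linear":[20,0,0],"rotation":[0,0,0],"grip":50},{"linear":[35,-4,0],"rotation":[0,0,0],"grip":50},{"linear":[38,-6,0],"rotation":[0,0,0],"grip":50},{"linear":[38,-6,0],"rotation":[0,0,0],"grip":50},{"linear":[38,-6,0],"rotation":[0,0,0],"grip":50},{"linear":[36,-6,0],"rotation":[0,0,0],"grip":50},{"linear":[25,-3,0],"rotation":[0,0,0],"grip":50},{"linear":[17,-2,0],"rotation":[0,0,0],"grip":50}]' 35
python3 -m pendant '[{"linear":[0,0,0],"rotation":[0,0,0],"grip":50},{"linear":[0,0,0],"rotation":[0,0,0],"grip":50},{"linear":[0,0,0],"rotation":[0,0,0],"grip":50},{"linear":[0,0,0],"rotation":[0,0,0],"grip":50}]' 35
python3 - <<'E'
from h import *
st=plan([.5782,-.0029,.30])
for n in ("wrist","scene","top"):
    im=bot.get_image(n)
    if n!="wrist":
        x,y=(int(v) for v in proj(n,[[.5735,-.003,.2]])[0]); print(n,x,y); im=cv2.resize(im[y-75:y+75,x-75:x+75],(480,480),interpolation=cv2.INTER_CUBIC)
    cv2.imwrite(f"pics/{n}12.png",im)
E
```

```text
t: 14.53
eef_pos: [0.5794, -0.0051, 0.2988]
orientation: [2.505, -1.892, -0.003]
wrist_force: [0.2, 0.0, -1.6]
width: 0.0587
t: 14.87
eef_pos: [0.5785, -0.001, 0.3]
orientation: [2.51, -1.888, -0.002]
wrist_force: [0.5, 0.4, -1.0]
width: 0.0585
t 14.87 tcp [ 0.5785 -0.001   0.3   ] F [ 0.5  0.4 -1. ] w 0.0585
xaxis [ 0.277 -0.961 -0.001] z [-1.4e-03  7.0e-04 -1.0e+00]
delta tool mm [1.7 0.8 0. ]
scene 263 165
top 243 176
```

View pics/wrist12.png

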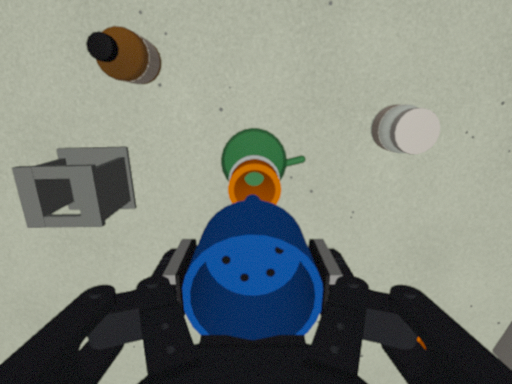

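View pics/scene12.png

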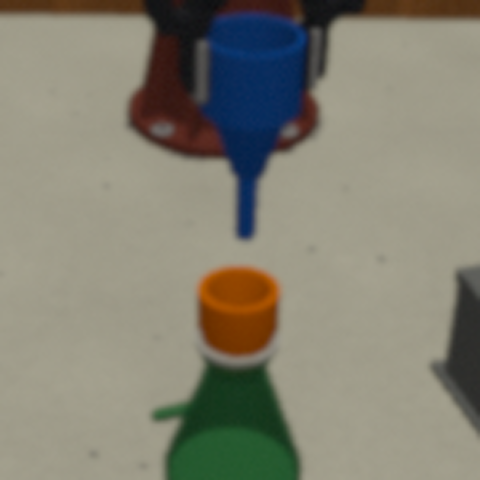

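```bash
cat > fit.py <<'E'
from h import *
from scipy.optimize import least_squares
def blue(im):
    return ((im[...,0].astype(float)-im[...,2])/(im.sum(2)+1.)) 
def prof():
    return np.array([(0,.007),(.045,.007),(.0451,.0105),(.085,.0225),(.09,.0225),(.0901,.03),(.135,.03)])
def sil(n,tip,tx,ty,st=None):
    a=np.linspace(0,2*np.pi,90,endpoint=False); ax=np.array([tx,ty,1.]);ax/=np.linalg.norm(ax)
    e1=np.cross([0,1,0],ax);e1/=np.linalg.norm(e1);e2=np.cross(ax,e1)
    m=np.zeros((384*4,512*4),np.uint8); pr=prof()
    for (h0,r0),(h1,r1) in zip(pr[:-1],pr[1:]):
        P=np.vstack([tip+h*ax+r*(np.outer(np.cos(a),e1)+np.outer(np.sin(a),e2)) for h,r in((h0,r0),(h1,r1))])
        q=proj(n,P,st); hull=cv2.convexHull((q*4+1.5).astype(np.float32)); cv2.fillConvexPoly(m,(hull*16).astype(np.int32),255,shift=4)
    return cv2.resize(m,(512,384),interpolation=cv2.INTER_AREA)/255.
E
python3 - <<'E'
from fit import *
st=bot.state()
for n in("scene","top"):
    im=bot.get_image(n); cv2.imwrite(f"pics/raw_{n}13.png",im); b=blue(im); m=np.clip((b-.15)/.3,0,1)
    t0=np.array([.5735,-.003,.204])
    s0=sil(n,t0,0,0); ys,xs=np.where(s0>0); y0,y1,x0,x1=max(ys.min()-12,0),ys.max()+12,xs.min()-12,xs.max()+12
    print(n,b[y0:y1,x0:x1].max().round(2),np.median(b[y0:y1,x0:x1]).round(2))
    sub=b[y0:y1,x0:x1]; m=(sub>.2).astype(float)
    # per row centres
    for y in range(y0,y1,4):
        r=np.where(m[y-y0]>0)[0]; q=np.where(s0[y,x0:x1]>.5)[0]
        print(y, (r.min()+x0,r.max()+x0,(r.min()+r.max())/2+x0) if len(r) else None, (q.min()+x0,q.max()+x0,(q.min()+q.max())/2+x0) if len(q) else None)
E
```

```text
scene 0.66 -0.05
82 None None
86 None None
90 None None
94 (np.int64(261), np.int64(271), np.float64(266.0)) None
98 (np.int64(253), np.int64(283), np.float64(268.0)) (np.int64(251), np.int64(279), np.float64(265.0))
102 (np.int64(253), np.int64(283), np.float64(268.0)) (np.int64(249), np.int64(282), np.float64(265.5))
106 (np.int64(254), np.int64(283), np.float64(268.5)) (np.int64(249), np.int64(281), np.float64(265.0))
110 (np.int64(254), np.int64(283), np.float64(268.5)) (np.int64(249), np.int64(281), np.float64(265.0))
114 (np.int64(254), np.int64(282), np.float64(268.0)) (np.int64(249), np.int64(281), np.float64(265.0))
118 (np.int64(253), np.int64(281), np.float64(267.0)) (np.int64(249), np.int64(281), np.float64(265.0))
122 (np.int64(252), np.int64(281), np.float64(266.5)) (np.int64(249), np.int64(280), np.float64(264.5))
126 (np.int64(253), np.int64(279), np.float64(266.0)) (np.int64(251), np.int64(279), np.float64(265.0))
130 (np.int64(256), np.int64(274), np.float64(265.0)) (np.int64(254), np.int64(275), np.float64(264.5))
134 (np.int64(258), np.int64(273), np.float64(265.5
[... 873 characters left out ...]
e None
154 None (np.int64(238), np.int64(243), np.float64(240.5))
158 None (np.int64(231), np.int64(250), np.float64(240.5))
162 None (np.int64(228), np.int64(253), np.float64(240.5))
166 None (np.int64(227), np.int64(254), np.float64(240.5))
170 (np.int64(251), np.int64(251), np.float64(251.0)) (np.int64(227), np.int64(255), np.float64(241.0))
174 (np.int64(246), np.int64(250), np.float64(248.0)) (np.int64(229), np.int64(254), np.float64(241.5))
178 (np.int64(231), np.int64(250), np.float64(240.5)) (np.int64(231), np.int64(252), np.float64(241.5))
182 (np.int64(237), np.int64(243), np.float64(240.0)) (np.int64(235), np.int64(248), np.float64(241.5))
186 None None
190 None None
194 None None
```

```bash
python3 - <<'E'
from h import *
st=bot.state(); print(st['eef_pos'])
print(proj("scene",[[.5735,-.003,.164]]))
im=cv2.imread("pics/wrist12.png")
circ(im,"wrist",[.5735,-.003,.164],.027,(255,0,0),st)
circ(im,"wrist",[.5735,-.001,.2045],.007,(0,0,255),st)
cv2.imwrite("pics/w12m.png",cv2.resize(im[120:270,150:350],(800,600),interpolation=cv2.INTER_CUBIC))
E
```

```text
[ 0.57896906 -0.00137318  0.30085613]
[[262.56080766 179.99961607]]
```

View pics/w12m.png

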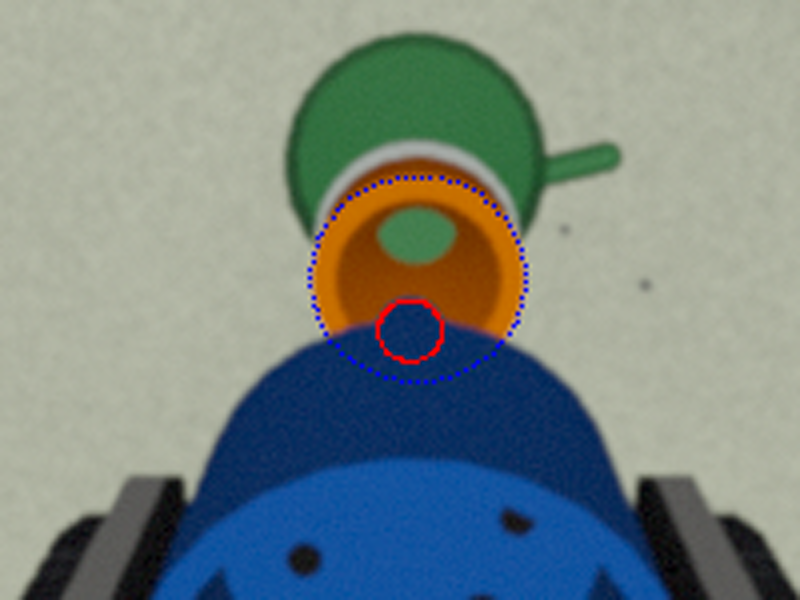

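```bash
python3 -m pendant '[{"linear":[2.4,0,5],"rotation":[0,0,0],"grip":50},{"linear":[0,0,15],"rotation":[0,0,0],"grip":50},{"linear":[0,0,15],"rotation":[0,0,0],"grip":50},{"linear":[0,0,12],"rotation":[0,0,0],"grip":50},{"linear":[0,0,8],"rotation":[0,0,0],"grip":50},{"linear":[0,0,0],"rotation":[0,0,0],"grip":50},{"linear":[0,0,0],"rotation":[0,0,0],"grip":50}]' 35
python3 - <<'E'
from h import *
st=plan([.5782,-.0029,.18])
for n in ("scene",):
    im=bot.get_image(n)
    x,y=(int(v) for v in proj(n,[[.5735,-.003,.2]])[0]); im=cv2.resize(im[y-75:y+75,x-75:x+75],(480,480),interpolation=cv2.INTER_CUBIC)
    cv2.imwrite(f"pics/{n}14.png",im)
E
```

```text
t: 15.7
eef_pos: [0.5795, -0.0044, 0.2451]
orientation: [2.509, -1.89, -0.002]
wrist_force: [0.2, -0.3, -1.8]
width: 0.0583
t 15.7 tcp [ 0.5795 -0.0044  0.2451] F [ 0.2 -0.3 -1.8] w 0.0583
xaxis [ 0.276 -0.961 -0.001] z [-1.3e-03  2.0e-04 -1.0e+00]
delta tool mm [-1.8  0.7 65.1]
```

View pics/scene14.png

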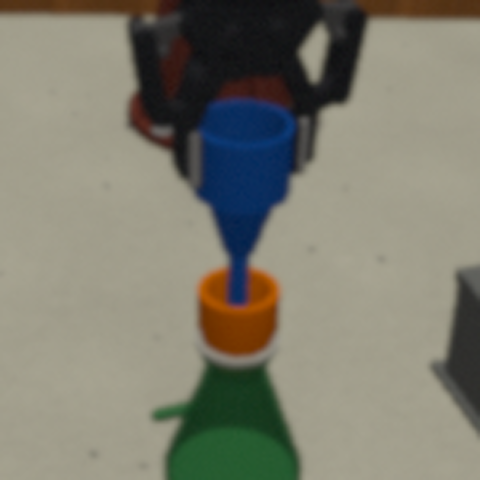

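```bash
python3 -m pendant '[{"linear":[0,0,8],"rotation":[0,0,0],"grip":50},{"linear":[0,0,8],"rotation":[0,0,0],"grip":50},{"linear":[0,0,8],"rotation":[0,0,0],"grip":50},{"linear":[0,0,6],"rotation":[0,0,0],"grip":50},{"linear":[0,0,0],"rotation":[0,0,0],"grip":50}]' 35
python3 -m pendant '[{"linear":[0,0,6],"rotation":[0,0,0],"grip":50},{"linear":[0,0,6],"rotation":[0,0,0],"grip":50},{"linear":[0,0,5],"rotation":[0,0,0],"grip":50},{"linear":[0,0,5],"rotation":[0,0,0],"grip":50},{"linear":[0,0,0],"rotation":[0,0,0],"grip":50},{"linear":[0,0,0],"rotation":[0,0,0],"grip":50}]' 35
```

```text
t: 16.17
eef_pos: [0.5783, -0.0043, 0.2132]
orientation: [2.508, -1.889, -0.006]
wrist_force: [-0.2, 0.6, -1.8]
width: 0.0587
t: 16.67
eef_pos: [0.5795, -0.0044, 0.1931]
orientation: [2.509, -1.89, -0.001]
wrist_force: [-0.2, -0.1, -1.8]
width: 0.0585
```

```bash
python3 -m pendant '[{"linear":[0,0,3],"rotation":[0,0,0],"grip":50},{"linear":[0,0,2],"rotation":[0,0,0],"grip":50},{"linear":[0,0,2],"rotation":[0,0,0],"grip":50},{"linear":[0,0,0],"rotation":[0,0,0],"grip":50}]' 35
python3 -m pendant '[{"linear":[0,0,1],"rotation":[0,0,0],"grip":50},{"linear":[0,0,1],"rotation":[0,0,0],"grip":50},{"linear":[0,0,1],"rotation":[0,0,0],"grip":50},{"linear":[0,0,0],"rotation":[0,0,0],"grip":50}]' 35
python3 -m pendant '[{"linear":[0,0,1],"rotation":[0,0,0],"grip":50},{"linear":[0,0,0],"rotation":[0,0,0],"grip":50},{"linear":[0,0,0],"rotation":[0,0,0],"grip":50}]' 35
```

```text
t: 17.0
eef_pos: [0.5794, -0.0043, 0.1863]
orientation: [2.509, -1.89, -0.002]
wrist_force: [-1.4, 0.3, -2.1]
width: 0.0588
t: 17.33
eef_pos: [0.5796, -0.0043, 0.1836]
orientation: [2.509, -1.89, -0.001]
wrist_force: [-1.2, 0.9, -1.5]
width: 0.0585
t: 17.58
eef_pos: [0.5797, -0.0044, 0.1826]
orientation: [-2.509, 1.89, 0.0]
wrist_force: [-1.6, 1.3, -0.5]
width: 0.0585
```

```bash
python3 -m pendant '[{"linear":[-0.7,0.8,0],"rotation":[0,0,0],"grip":50},{"linear":[0,0,0.8],"rotation":[0,0,0],"grip":50},{"linear":[0,0,0],"rotation":[0,0,0],"grip":50},{"linear":[0,0,0],"rotation":[0,0,0],"grip":50}]' 35
python3 -m pendant '[{"linear":[0,0,0.8],"rotation":[0,0,0],"grip":50},{"linear":[0,0,0.8],"rotation":[0,0,0],"grip":50},{"linear":[0,0,0],"rotation":[0,0,0],"grip":50},{"linear":[0,0,0],"rotation":[0,0,0],"grip":50}]' 35
```

```text
t: 17.92
eef_pos: [0.5788, -0.0041, 0.1818]
orientation: [2.509, -1.89, -0.0]
wrist_force: [-1.7, 0.7, -0.8]
width: 0.0588
t: 18.25
eef_pos: [0.5788, -0.004, 0.1802]
orientation: [2.509, -1.89, -0.0]
wrist_force: [-0.9, 0.8, -0.2]
width: 0.0588
```

```bash
python3 -m pendant '[{"linear":[-0.4,0.8,0.7],"rotation":[0,0,0],"grip":50},{"linear":[0,0,0.7],"rotation":[0,0,0],"grip":50},{"linear":[0,0,0],"rotation":[0,0,0],"grip":50},{"linear":[0,0,0],"rotation":[0,0,0],"grip":50}]' 35
python3 -m pendant '[{"linear":[0,0,0.8],"rotation":[0,0,0],"grip":50},{"linear":[0,0,0.7],"rotation":[0,0,0],"grip":50},{"linear":[0,0,0],"rotation":[0,0,0],"grip":50},{"linear":[0,0,0],"rotation":[0,0,0],"grip":50}]' 35
```

```text
t: 18.58
eef_pos: [0.578, -0.0038, 0.1792]
orientation: [-2.509, 1.89, -0.0]
wrist_force: [-1.6, 0.6, 1.2]
width: 0.0589
t: 18.92
eef_pos: [0.5787, -0.0038, 0.1789]
orientation: [-2.509, 1.889, -0.002]
wrist_force: [-1.9, 0.8, 5.8]
width: 0.0587
```

```bash
python3 -m pendant '[{"linear":[-0.3,0.5,0.8],"rotation":[0,0,0],"grip":50},{"linear":[0,0,0.6],"rotation":[0,0,0],"grip":50},{"linear":[0,0,0],"rotation":[0,0,0],"grip":50},{"linear":[0,0,0],"rotation":[0,0,0],"grip":50}]' 35
python3 - <<'E'
from h import *
st=plan([.5735,-.003,.2])
for n in ("scene","wrist"):
    im=bot.get_image(n)
    if n=="scene":
        x,y=(int(v) for v in proj(n,[[.5735,-.003,.2]])[0]); im=cv2.resize(im[y-75:y+105,x-75:x+75],(500,600),interpolation=cv2.INTER_CUBIC)
    cv2.imwrite(f"pics/{n}15.png",im)
E
```

```text
t: 19.25
eef_pos: [0.5788, -0.0037, 0.1787]
orientation: [-2.508, 1.889, -0.005]
wrist_force: [-1.8, 1.3, 8.8]
width: 0.0586
t 19.25 tcp [ 0.5788 -0.0037  0.1787] F [-1.8  1.3  8.8] w 0.0586
xaxis [ 0.276 -0.961  0.001] z [ 3.5e-03 -2.0e-04 -1.0e+00]
delta tool mm [ -2.2   4.9 -21.3]
```

View pics/scene15.png

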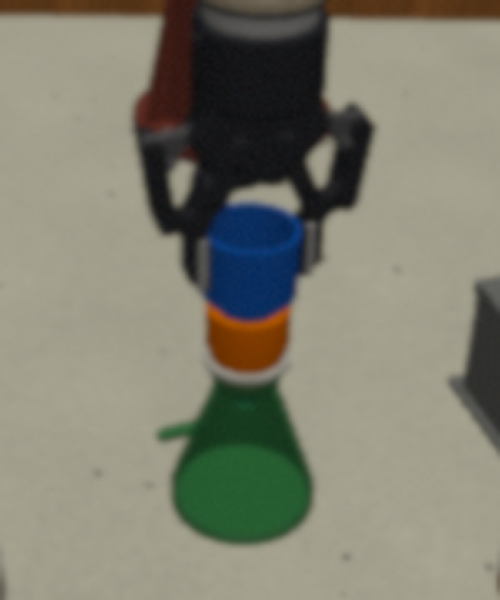

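View pics/wrist15.png

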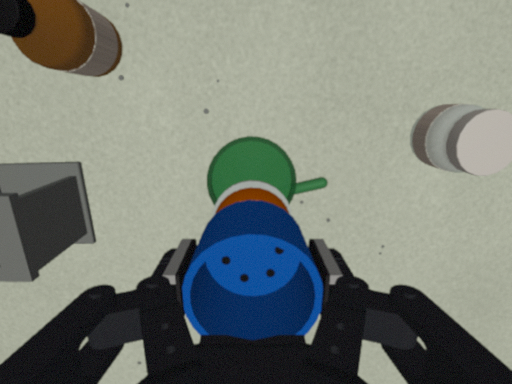

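```bash
python3 -m pendant '[{"linear":[0.1,-0.2,-1],"rotation":[0,0,0],"grip":50},{"linear":[0,0,-1.4],"rotation":[0,0,0],"grip":50},{"linear":[0,0,0],"rotation":[0,0,0],"grip":72},{"linear":[0,0,0],"rotation":[0,0,0],"grip":80},{"linear":[0,0,0],"rotation":[0,0,0],"grip":90},{"linear":[0,0,0],"rotation":[0,0,0],"grip":100},{"linear":[0,0,0],"rotation":[0,0,0],"grip":100},{"linear":[0,0,0],"rotation":[0,0,0],"grip":100}]'
python3 -m pendant '[{"linear":[0,0,-5],"rotation":[0,0,0],"grip":100},{"linear":[0,0,-15],"rotation":[0,0,0],"grip":100},{"linear":[0,0,-30],"rotation":[0,0,0],"grip":100},{"linear":[0,0,-35],"rotation":[0,0,0],"grip":100},{"linear":[0,15,-25],"rotation":[0,0,0],"grip":100},{"linear":[0,40,-10],"rotation":[0,0,0],"grip":100},{"linear":[0,40,0],"rotation":[0,0,0],"grip":100},{"linear":[0,20,0],"rotation":[0,0,0],"grip":100}]'
python3 -m pendant '[{"linear":[0,0,0],"rotation":[0,0,0],"grip":100},{"linear":[0,0,0],"rotation":[0,0,0],"grip":100},{"linear":[0,0,0],"rotation":[0,0,0],"grip":100}]'
python3 - <<'E'
from fit import *
st=plan([.5735,-.003,.2])
for n in ("scene","wrist","top"):
    s=st if n=="wrist" else None
    im=bot.get_image(n); cv2.imwrite(f"pics/raw{n}16.png",im)
    b=blue(im); x,y=(int(v) for v in proj(n,[[.5735,-.003,.17]],s)[0])
    if n!="wrist":
        o=(x-75,y-75); im=cv2.resize(im[y-75:y+75,x-75:x+75],(600,600),interpolation=cv2.INTER_CUBIC); sc=4
    else: o=(0,0); sc=1
    tip=np.array([.5735,-.003,.151-.0675])
    for z,r in((.09,.03),(.135,.03)): circ(im,n,tip+[0,0,z],r,(255,255,255),s,o,sc)
    for z,r in((.125,.0285),(.164,.027)): circ(im,n,[.5735,-.003,z],r,(0,0,255),s,o,sc)
    circ(im,n,[.5735,-.003,0],.05,(255,0,255),s,o,sc)
    cv2.imwrite(f"pics/{n}16.png",im)
E
```

```text
t: 20.02
eef_pos: [0.5777, -0.0038, 0.1782]
orientation: [2.509, -1.89, 0.0]
wrist_force: [0.5, 0.2, -0.9]
width: 0.0852
t: 20.68
eef_pos: [0.4649, -0.0361, 0.3001]
orientation: [2.509, -1.89, 0.003]
wrist_force: [0.4, 0.4, -1.5]
width: 0.0855
t: 20.93
eef_pos: [0.4678, -0.0355, 0.2989]
orientation: [-2.508, 1.89, -0.002]
wrist_force: [-0.2, 0.1, 0.5]
width: 0.0859
t 20.93 tcp [ 0.4678 -0.0355  0.2989] F [-0.2  0.1  0.5] w 0.0859
xaxis [ 0.276 -0.961  0.001] z [ 1.7e-03 -1.0e-04 -1.0e+00]
delta tool mm [  -2.2 -110.4   99.1]
```

View pics/scene16.png

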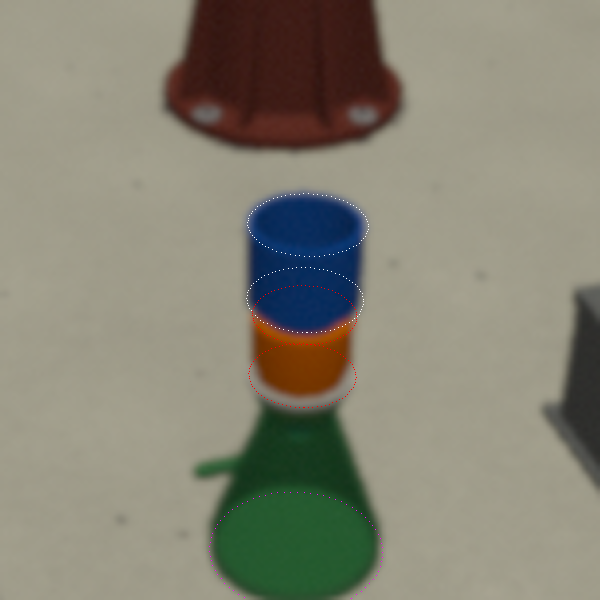

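View pics/wrist16.png

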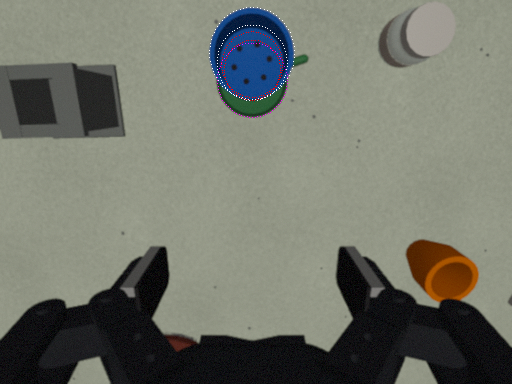

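View pics/top16.png

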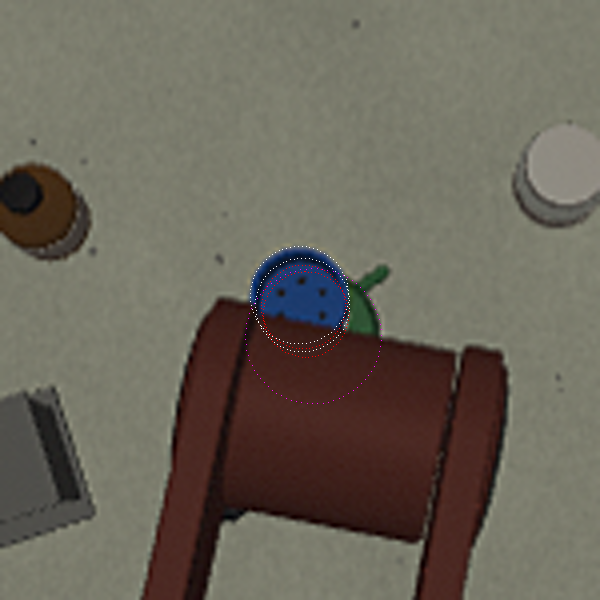

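```bash
python3 - <<'E'
from station import bot
print(bot.state()['t'], bot.job_done())
E
```

```text
the job is handed in; nothing more can be done
21.0833 None
```

The job is done and handed in at about 21 s. The small orange collar is seated in the flask's mouth, and the blue funnel is seated in the collar. I let go of each part before backing away.

- **Collar:** it stopped at the expected seated height. I pressed it home with about 13 N.
- **Funnel:** it met the collar at a TCP height of 0.179 m, against 0.1792 m calculated. I pressed it with about 9 N.
- **Final check:** I drew where the parts should be over the last scene, wrist and top pictures. The flask, collar and funnel matched to about a pixel and looked upright. The flask had not moved, the jar and bottle looked undisturbed, and the gripper was clear of everything.
- **Checks that were weaker or disagreed:**
  - In the last top picture the arm hid part of the flask.
  - The wrist camera showed the held funnel about 5 mm off the grip centre. I corrected for this before lowering it.
  - One by-eye reading suggested the held funnel was tilted about 2°. A row-by-row comparison in the scene camera did not confirm it.

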